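# Wedge up the front of a laboratory balance and hold it

## Robot

A 6-joint arm with a two-finger parallel gripper is mounted at the origin on the work surface. World frame = base frame: x ahead of the robot, y to its left, z up, the work surface at z = 0. Lengths are in mm, angles in rad, forces in N, time in s.
With the tool pointing down it reaches from about 250 to 775 mm from the base axis. Payload 4 kg.
Tool frame: the origin (TCP) lies on the centre line of the jaws, within the pads' length; the fingertips stand 14 mm ahead of it and the grasp point (between the pads) lies 5 mm behind it (tcp_to_tips is the y of the fingertips in the tool frame, in mm); y points along the fingers, z is the direction in which the jaws open and shut, and the axes are right-handed (so a half turn about y gives the same grasp; the last joint's range is limited). The gripper opens to 94 mm and grips with 3 to 60 N. Pads are 16 mm wide; open, the fingers measure 119 mm over their backs; the gripper's body (75 mm by 177 mm) begins 78 mm behind the grasp point.
Start: joints at [-1.279, 0.087, 1.371, -0, 1.684, -0.103], TCP at [211.542, -507.71, 219.506] pointing down, gripper open.
Joint ranges: [-3.1, 3.1], [-0.76, 2.03], [0.27, 2.55], [-1.08, 4.22], [0.17, 2.65], [-2.57, 2.57]. Speed limits (rad/s): [2.79, 2.79, 3.14, 3.14, 3.14, 3.14].

## Interface

Orientations are given as a unit quaternion [x, y, z, w].
In Python, from rig import * gives the robot as it stands.
- The arm moves only by the tool apply_moves, never from a script. Its argument "motion" is one flat list of numbers, 6 for each row, row after row: the shift along the world's x, y, z in mm, then the turn, a rotation vector about the world's x, y, z in degrees. A call has 1 to 5 rows; each row shifts and turns the commanded pose from where the row before left it; what a row does not reach is not made up. A row lasts 1/8 s, in which the tool goes at most 62.5 mm and 10.7 degrees, less where a joint would pass 70% of its speed; a pose out of reach is approached as far as the arm can. A call with a gripper value outside its range is refused whole. "jaw" is the opening, from 0 (shut) to 1 (fully open), set as the call begins (left out, the last holds). The fingers move at their own pace and stop on an object; "squeeze" is the grip in N (left out, the last holds). Time passes only in rows, so rows that do not move let the fingers close. It gives the time, the measured TCP pose, the force and the opening at its end, in the units of the state.
- get_obs(): the state, without advancing time (a new reading comes with each control period).
- capture(name): name is "side" or "top"; returns a dict with "pixels" (400x640x3 uint8, blue, green, red), "depth" (400x640 float32, mm along the optical axis (not along the pixel's ray), 0 where there is no reading), "fx", "fy", "cx", "cy" (pixels), "distortion" ([k1, k2, p1, p2, k3] as OpenCV has them; the pictures are not rectified), "extrinsics" (4x4, takes a point from camera to world coordinates). Camera axes: x right, y down, z forward; pixel columns grow to the right and rows downward; lengths in mm; the calibration is good to about 2 mm. A picture is of the moment at which its call begins.
- finish_job(): hands the job in, once; it reports no verdict.
The state is a dict: "time_s": time; "q": joint angles; "joint_velocities": joint speeds; "effort": joint torques, N m; "tcp_pos": TCP position; "tool_rot": TCP orientation; "contact_force": force on the tool from outside, world axes, zero at the start; "wrist_torque": the same for the moment, N m; "grip_width": finger opening in mm.
Only numpy, scipy, OpenCV 4.12 (cv2) and the standard library are available. Lean on these libraries where they do the work, as an engineer would, in place of code of your own. Each camera call takes 0.05 s, during which the arm holds its last target.

## Task

I want to wind the front levelling feet of the balance, so take their load off: pick up the wooden wedge by its block and, keeping it flat on the bench, push its thin end straight in under the middle of the balance's front edge until both front feet just lift off the bench, about 3 mm and no more than 5, with the rear feet still standing where they are. Let only the wedge touch the balance, do not shove the balance along, and leave the other things on the bench alone. Finish while still gripping the wedge in place: do not let go or draw it out, as it has to stay put while I work.

Things in the scene. Friction and masses are not known exactly. Their poses are not given: they have to be found in the camera images.
- balance: top-pan laboratory balance, loose, 1.1 to 1.8 kg, 230 deep (x) by 200 wide (y). Origin: centre of its footprint at bench level; x axis from its front (display and keys, facing the robot) to its back, z up. Grey plastic housing, front face 30 high, flat underside 10 above the bench; display slope rises to 66, round steel pan (dia 132) to 77. Four screw feet with rubber pads
- balance_front (a point): middle of the lower front edge of the balance's housing (115 in front of its origin, 10 above the bench), midway between the front feet: the wedge goes into the 10 gap under it. Lifting here takes 4 to 8 N; the balance then pivots about its rear feet. Rubber feet grip the bench; housing and wedge are smooth
- foot_fl (a point): underside of the balance's front foot at its +y side (feet: dia 22, 10 high, 90 before or behind the origin and 78 to either side); height about 0 while it stands on the bench
- foot_fr (a point): underside of the balance's front foot at its -y side; height about 0 while it stands on the bench
- wedge: hardwood levelling wedge, 60 g, 135 long, 34 wide, lying flat, ramp upward. Origin: centre of its underside; x axis along it towards the thin end. From the thin end (x = +67.5, 3 thick) a straight ramp rises over 105 to 20 thick (x = -37.5); behind it stands a grip block 30 long, 34 wide, 40 high (x = -67.5 to -37.5)
- wedge_tip (a point): middle of the wedge's thin end, at its underside. Pushed flat along the bench, the ramp meets the balance's edge when this is about 43 in under it; each further 10 raises the front feet by about 1.4. Pushing takes 5 to 12 N
- wedge_grip (a point): centre of the wedge's grip block (120 behind the thin end, 20 above its underside); grasp it across its 34 width
- petri: bystander: stack of two lidded Petri dishes, dia 92, 31 high; origin: centre of its underside
- stopper: bystander: tapered black rubber stopper, dia 40, 32 high; origin: centre of its underside
- spatula: bystander: flat steel spatula lying on the bench, 170 long, 4 high; origin near its middle, its length along x
- amber: bystander: small amber reagent bottle, dia 50, 100 high; origin: centre of its underside
- washbottle: bystander: white wash bottle with a bent spout, dia 60, 150 high; origin: centre of its underside
- beaker: bystander: glass beaker, dia 74, 95 high; origin: centre of its underside
- calweight: bystander: steel calibration weight with a knob, dia 36, 58 high; origin: centre of its underside
Not all that is in view belongs to the job. There is more than one size of the wedge; the job needs the middle-sized.

How it is judged (in metres and radians):
On the way:
1. the wedge's thin end is under the middle of the balance's front edge, with both front feet still on the bench (x of wedge_tip in the frame of balance above -0.112 m and y of wedge_tip in the frame of balance between -0.045 and 0.045 m and height (world z) of wedge_tip below 0.006 m and height (world z) of each of foot_fl, foot_fr below 0.0012 m), for 0.05 s.
At the end, for the whole second after the job is handed in: Wedge flat and straight (14 deg), thin end 35 mm or more under the front edge, within 45 mm of its middle, carrying the balance (over 2 N): front feet 1.5 to 6 mm up, its middle under 3.7 mm up (rear feet down), within 15 mm of its start, still; gripper holds the wedge (over 2 N), off the balance (height (world z) of foot_fl between 0.0015 and 0.006 m and height (world z) of foot_fr between 0.0015 and 0.006 m and height (world z) of balance below 0.0037 m and angle between balance's own z axis and vertical above 0.007 rad and x of wedge_tip in the frame of balance above -0.08 m and y of wedge_tip in the frame of balance between -0.045 and 0.045 m and height (world z) of wedge_tip below 0.004 m and angle between wedge's own z axis and vertical below 0.07 rad and angle between the x axis of wedge and the x axis of balance, either way round below 0.25 rad and contact force between wedge and balance above 2 N and contact force between the fingers and wedge above 2 N and contact force between each of the arm, the fingers and balance below 0.5 N and distance of each of balance, foot_fl, foot_fr from where it was at the start of the episode below 0.015 m and linear speed of balance below 0.01 m/s); the arm keeps its last pose, push and grip.
It fails at once if the arm or gripper touches the balance (over 2 N) (contact force between any of the arm, the fingers and balance above 2 N).
It fails at once if a front foot is raised more than 8 mm (height (world z) of any of foot_fl, foot_fr above 0.008 m).
It fails at once if the balance is shoved more than 20 mm along the bench (distance of any of balance, foot_fl, foot_fr from where it was at the start of the episode above 0.02 m).
It fails at once if another thing on the bench is moved more than 25 mm or tipped (distance of any of petri, stopper, spatula, amber, washbottle, beaker, calweight from where it was at the start of the episode above 0.025 m or angle between any of petri, stopper, amber, washbottle, beaker, calweight's own z axis and vertical above 0.5 rad).
It also fails if it takes over 45 s, if anything falls off the work surface, if the arm or the gripper's body presses on something with over 40 N, if the wrist force passes 120 N, or if a joint passes its speed limit or range.

## Working session

There is one attempt and no reset: what is moved stays moved. The work goes in short steps, Python scripts to look and compute and a tool call to move; the robot and the scene stay as the last step left them, time stands still between calls to the robot, and variables do not carry over. Pictures are saved under pics/ and viewed, and the job is handed in when it is done.

Besides the shell and the picture viewer there is one more tool, called after "Emit:" by a JSON object that holds its "method" and its "body". apply_moves: Moves the arm, as the interface text tells. Its arguments: {"type":"object","properties":{"motion":{"type":"array"},"jaw":{"type":"number"},"squeeze":{"type":"number"}},"required":["motion"]}

```bash
mkdir -p pics
cat > h.py <<'E'
from rig import *
import numpy as np, cv2
def pw(c,u,v,d=None,z=None):
    K=np.array([[c['fx'],0,c['cx']],[0,c['fy'],c['cy']],[0,0,1.]])
    p=cv2.undistortPoints(np.array([[[u,v]]],float),K,np.array(c['distortion'],float))[0,0]
    r=np.array([p[0],p[1],1.]);T=np.array(c['extrinsics'])
    if z is None:
        if d is None:d=float(c['depth'][int(round(v)),int(round(u))])
        return T[:3,:3]@(r*d)+T[:3,3]
    w=T[:3,:3]@r
    return T[:3,3]+w*(z-T[2,3])/w[2]
E
python3 - <<'E'
from h import *
import pickle
for n in('top','side'):
    c=capture(n);cv2.imwrite(f'pics/{n}0.png',c['pixels']);pickle.dump(c,open(n+'0.pkl','wb'));print(n,np.array(c['extrinsics']).round(2).tolist(),c['fx'])
print(get_obs())
E
```

```text
top [[-0.01, -1.0, 0.08, 434.67], [-1.0, 0.01, 0.0, -22.88], [-0.0, -0.08, -1.0, 1186.18], [0.0, 0.0, 0.0, 1.0]] 405.53699880385625
side [[-0.99, -0.08, 0.13, 370.27], [-0.14, 0.64, -0.76, 961.7], [-0.02, -0.77, -0.64, 861.84], [0.0, 0.0, 0.0, 1.0]] 482.2640580893625
{'time_s': 0.1, 'q': array([-1.27908220e+00,  8.78892098e-02,  1.37208451e+00,  9.03186244e-06,
        1.68363223e+00, -1.03114288e-01]), 'joint_velocities': array([ 0.00026301, -0.00222823, -0.00279526, -0.00083975,  0.0012169 ,
        0.00120243]), 'effort': array([ 1.87547201e-03, -3.41250050e+01, -3.03301728e+01,  7.19307829e-02,
        3.03822022e-02, -9.17791726e-05]), 'tcp_pos': array([ 211.41209599, -507.23319194,  218.4262234 ]), 'tool_rot': array([-0.13875212,  0.69408118, -0.69266329,  0.13862439]), 'contact_force': array([ 0.92665258,  0.09949988, -0.07252272]), 'wrist_torque': array([-0.06207261,  0.00808085, -0.01155504]), 'grip_width': 93.71170784379233}
```

View pics/top0.png

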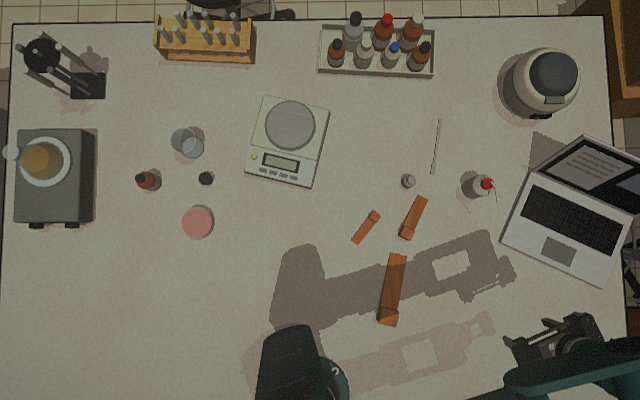

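View pics/side0.png

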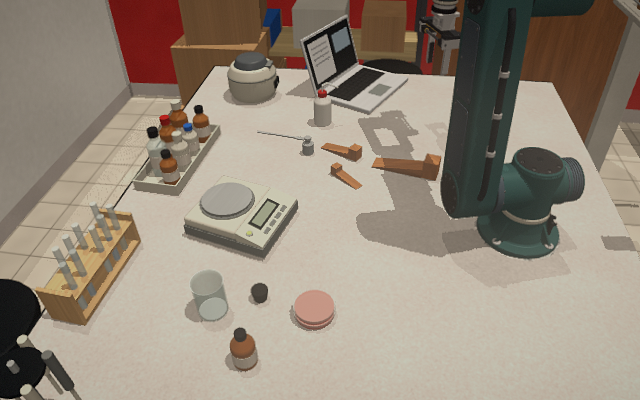

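Run:
```python
import cv2,pickle
c=pickle.load(open('top0.pkl','rb'));p=c['pixels']
cv2.imwrite('pics/c1.png',cv2.resize(p[185:255,340:440],None,fx=8,fy=8,interpolation=cv2.INTER_CUBIC))
cv2.imwrite('pics/c2.png',cv2.resize(p[90:195,235:340],None,fx=5.7,fy=5.7,interpolation=cv2.INTER_CUBIC))
c=pickle.load(open('side0.pkl','rb'));p=c['pixels']
cv2.imwrite('pics/c3.png',cv2.resize(p[130:200,315:415],None,fx=8,fy=8,interpolation=cv2.INTER_CUBIC))
```

```text
(no output)
```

View pics/c1.png

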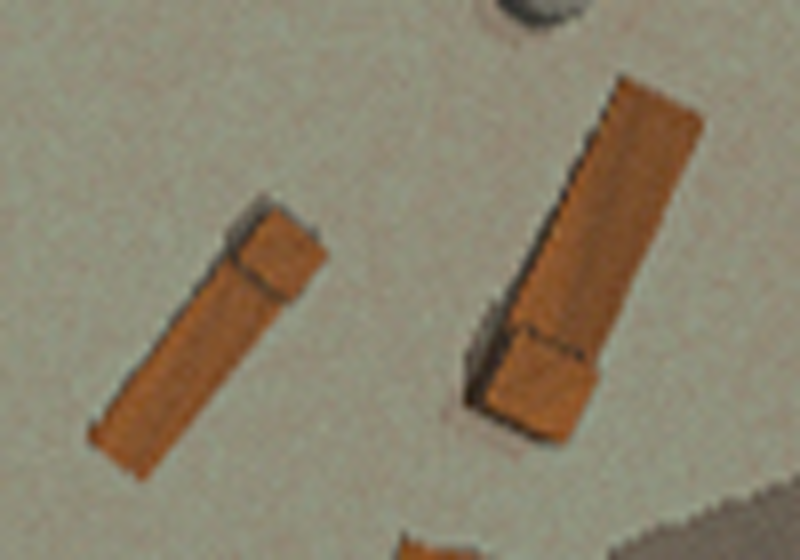

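View pics/c2.png

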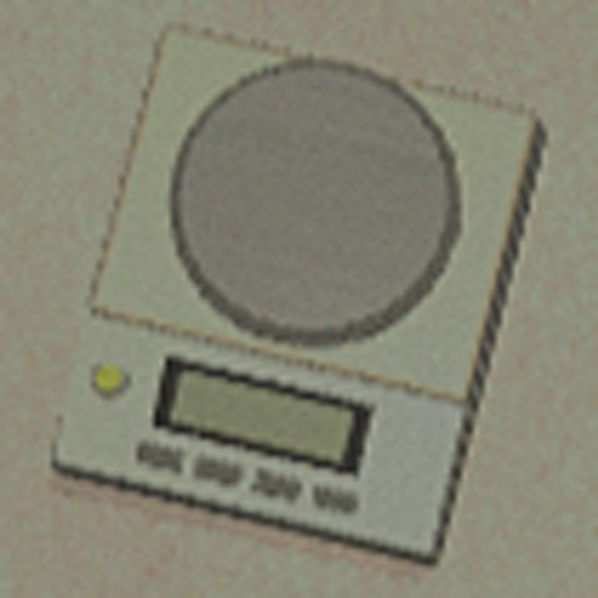

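View pics/c3.png

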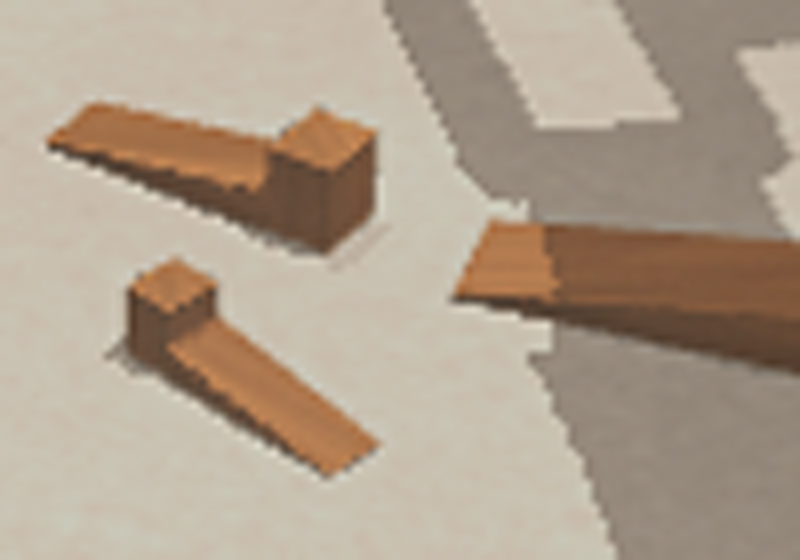

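Run:
```python
from h import *
import pickle
c=pickle.load(open('top0.pkl','rb'));s=pickle.load(open('side0.pkl','rb'))
f=lambda u,v,k,ox,oy,z,c=c:pw(c,(u+.5)/k-.5+ox,(v+.5)/k-.5+oy,z=z)[:2]
def sh(n,P,lab=''):print(n,np.round(P,1).tolist())
W=[f(u,v,8,340,185,z) for u,v,z in[(620,75,3),(705,120,3),(515,328,40),(597,375,40),(565,445,40),(485,400,40)]]
sh('wedge top',W)
t=(W[0]+W[1])/2;b=sum(W[2:])/4
sh('tip,block,len(120),width',[*t,*b,np.linalg.norm(t-b),np.linalg.norm(W[0]-W[1]),np.linalg.norm(W[2]-W[3])]);print('yaw',np.degrees(np.arctan2(*(t-b)[::-1])))
S=[f(u,v,8,315,130,z,s) for u,v,z in[(95,103,3),(47,143,3),(320,107,40),(377,132,40),(328,172,40),(272,143,40)]]
t=(S[0]+S[1])/2;b=sum(S[2:])/4
sh('side tip,block',[*t,*b,np.linalg.norm(t-b)]);print('yaw',np.degrees(np.arctan2(*(t-b)[::-1])))
B=[f(u,v,5.7,235,90,z) for u,v,z in[(55,463,40),(437,553,40),(165,25,66),(540,112,66)]]
sh('bal',B);fm=(B[0]+B[1])/2;rm=(B[2]+B[3])/2
sh('front mid, rear mid,len,w',[*fm,*rm,np.linalg.norm(fm-rm),np.linalg.norm(B[0]-B[1]),np.linalg.norm(B[2]-B[3])])
print('yaw',np.degrees(np.arctan2(*(rm-fm)[::-1])),np.degrees(np.arctan2(*(B[0]-B[1])[::-1]))-90)
p=f(318,202,5.7,235,90,77);sh('pan',p)
for n,(u,v),z in[('small',(366,227),20),('big',(392,289),20),('calw',(408,181),58),('petri',(198,221),31),('stop',(206,178),32)]:sh(n,pw(c,u,v,z=z))
# depth points
for u,v in[(403,233),(409,231),(420,200),(290,125)]:sh('depth',pw(c,u,v))
cv2.imwrite('pics/c4.png',cv2.resize(s['pixels'][170:260,180:305],None,fx=6.4,fy=6.4,interpolation=cv2.INTER_CUBIC))
```

```text
wedge top [[559.6, -316.5], [542.6, -347.0], [466.4, -267.3], [449.5, -295.6], [425.1, -283.6], [441.3, -255.9]]
tip,block,len(120),width [551.1, -331.7, 445.6, -275.6, 119.5, 34.9, 33.0]
yaw -28.027201304073206
side tip,block [548.8, -325.7, 443.7, -270.6, 118.6]
yaw -27.66459539620787
bal [[628.6, 183.9], [580.6, -7.1], [843.8, 124.8], [796.9, -61.1]]
front mid, rear mid,len,w [604.6, 88.4, 820.4, 31.8, 223.0, 196.9, 191.8]
yaw -14.694163081798546 -14.10847918972199
pan [749.8, 48.6]
small [464.3, -162.6, 20.0]
big [287.9, -232.1, 20.0]
calw [590.6, -278.7, 58.0]
petri [487.4, 317.0, 31.0]
stop [610.6, 295.2, 32.0]
depth [445.6, -263.9, 40.2]
depth [450.9, -280.9, 40.5]
depth [541.5, -324.2, 4.2]
depth [750.3, 49.8, 75.3]
```

View pics/c4.png

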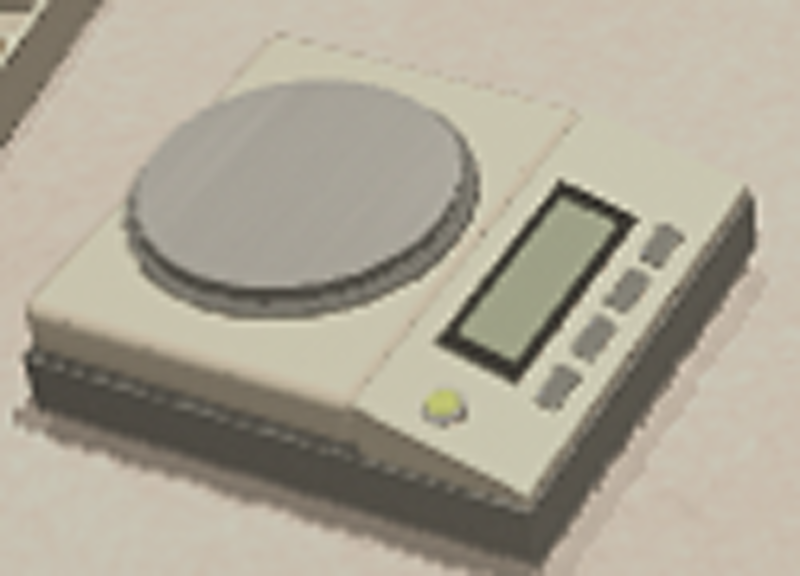

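Run:
```python
from h import *
import pickle
from scipy.spatial.transform import Rotation as R
s=pickle.load(open('side0.pkl','rb'))
f=lambda u,v,k,ox,oy,z,c=s:pw(c,(u+.5)/k-.5+ox,(v+.5)/k-.5+oy,z=z)[:2]
B=[f(u,v,6.4,180,170,z) for u,v,z in[(542,566,10),(757,240,10),(530,499,40),(750,189,40),(30,308,66),(280,35,66)]]
for b in B:print(b.round(1))
print((B[0]+B[1])/2,(B[2]+B[3])/2,(B[4]+B[5])/2, np.linalg.norm(B[0]-B[1]),np.linalg.norm(B[2]-B[3]))
print(f(302,188,6.4,180,170,77))
o=get_obs();print(R.from_quat(o['tool_rot']).as_matrix().round(3),o['q'])
```

```text
[625.2 189. ]
[576.6  -6.5]
[628.3 183.4]
[577.8  -4.1]
[838.8 131.4]
[791.6 -51.9]
[600.86808269  91.26026289] [603.00312451  89.67781588] [815.21609424  39.77068112] 201.50620787650976 194.21939747229138
[747.25607253  60.09650302]
[[-0.923 -0.001  0.385]
 [-0.385  0.002 -0.923]
 [-0.    -1.    -0.002]] [-1.27908220e+00  8.78892098e-02  1.37208451e+00  9.03186244e-06
  1.68363223e+00 -1.03114288e-01]
```

Emit:
{"method": "apply_moves", "body": {"motion": [38,38,0,0,0,-8.4,38,38,0,0,0,-8.4,38,38,0,0,0,-8.4,38,38,0,0,0,-8.4,38,38,0,0,0,-8.4], "jaw": 1}}

```text
time_s: 0.72
tcp_pos: [402.4, -316.2, 219.0]
tool_rot: [0.121, 0.697, -0.697, -0.121]
contact_force: [0.9, -0.8, -0.3]
grip_width: 94.3
```

Emit:
{"method": "apply_moves", "body": {"motion": [43,44,-20,0,0,-8.6,0,0,-40,0,0,0,0,0,-40,0,0,0,0,0,0,0,0,0]}}

```text
time_s: 1.23
tcp_pos: [440.8, -273.1, 116.0]
tool_rot: [0.168, 0.687, -0.685, -0.174]
contact_force: [-0.9, 0.3, -0.0]
grip_width: 94.2
```

Run:
```python
from h import *
from scipy.spatial.transform import Rotation as R
o=get_obs();M=R.from_quat(o['tool_rot']).as_matrix();print(o['time_s'],o['tcp_pos'],M.round(3).tolist(),np.degrees(np.arctan2(-M[0,2],M[1,2])),o['q'])
for n in('top','side'):
    c=capture(n);p=c['pixels']
    a=p[170:270,340:480] if n=='top' else p[70:220,280:480]
    cv2.imwrite(f'pics/{n}1.png',cv2.resize(a,None,fx=4 if n=='side' else 5,fy=4 if n=='side' else 5,interpolation=cv2.INTER_CUBIC))
```

```text
1.225 [ 440.76332301 -273.05346855  115.96400261] [[-0.883, -0.008, -0.469], [0.469, 0.006, -0.883], [0.009, -1.0, -0.002]] 152.05030617325474 [-6.63931217e-01  6.83789992e-02  1.59805515e+00 -1.31600236e-04
  1.48461480e+00  1.39468411e+00]
```

View pics/side1.png

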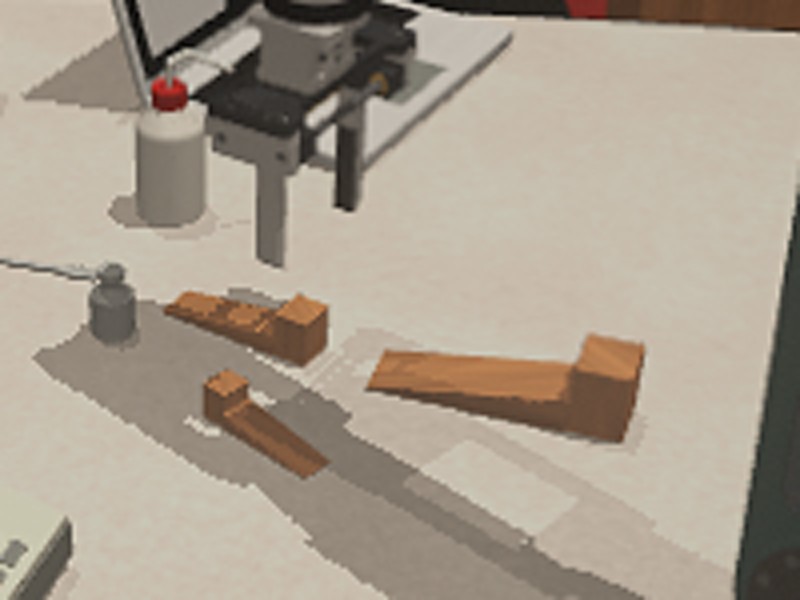

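View pics/top1.png

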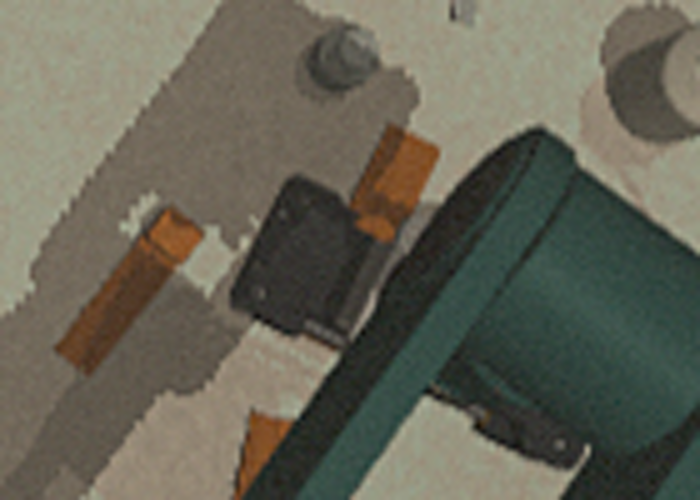

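Run:
```python
from h import *
for i in range(3):
    o=get_obs();print(o['time_s'],o['tcp_pos'],o['contact_force']);capture('top')
```

```text
1.325 [ 443.20426845 -275.43981895  120.79741342] [ 0.44418948 -0.52770754 -0.52223532]
1.375 [ 443.80427148 -276.00911743  121.97975006] [0.44435462 0.43466273 0.10383614]
1.425 [ 444.08757901 -276.26204371  122.5371711 ] [ 0.13678451 -0.59656265 -0.53417922]
```

Emit:
{"method": "apply_moves", "body": {"motion": [0,2,-40,0,0,0,0,0,-30,0,0,0,0,0,-20,0,0,0,0,0,-8,0,0,0,0,0,0,0,0,0], "jaw": 0.75}}

```text
time_s: 2.1
tcp_pos: [443.5, -273.7, 23.0]
tool_rot: [-0.171, -0.686, 0.686, 0.171]
contact_force: [1.0, 0.2, -0.1]
grip_width: 70.5
```

Emit:
{"method": "apply_moves", "body": {"motion": [0,0,0,0,0,0,0,0,0,0,0,0]}}

```text
time_s: 2.35
tcp_pos: [443.8, -273.8, 23.4]
tool_rot: [-0.172, -0.686, 0.686, 0.17]
contact_force: [-0.3, 0.7, 0.4]
grip_width: 70.7
```

Emit:
{"method": "apply_moves", "body": {"motion": [0,0,-4,0,0,0,0,0,0,0,0,0]}}

```text
time_s: 2.6
tcp_pos: [442.8, -273.0, 17.9]
tool_rot: [0.171, 0.686, -0.686, -0.171]
contact_force: [-0.7, 0.4, 0.3]
grip_width: 70.5
```

Emit:
{"method": "apply_moves", "body": {"motion": [0,0,0,0,0,0,0,0,0,0,0,0,0,0,0,0,0,0,0,0,0,0,0,0,0,0,0,0,0,0], "jaw": 0, "squeeze": 40}}

```text
time_s: 3.22
tcp_pos: [443.1, -273.2, 18.2]
tool_rot: [-0.171, -0.686, 0.686, 0.171]
contact_force: [-0.7, 0.3, -0.4]
grip_width: 33.7
```

Run:
```python
from h import *
from scipy.spatial.transform import Rotation as R
o=get_obs();M=R.from_quat(o['tool_rot']).as_matrix();print(o['time_s'],o['tcp_pos'],M.round(4).tolist(),o['grip_width'],o['contact_force'])
c=capture('side')
cv2.imwrite(f'pics/side2.png',cv2.resize(c['pixels'][70:220,280:480],None,fx=4,fy=4,interpolation=cv2.INTER_CUBIC))
```

```text
3.225 [ 443.11648505 -273.22576729   18.22470858] [[-0.8831, 0.0, -0.4691], [0.4691, -0.0002, -0.8831], [-0.0001, -1.0, 0.0001]] 33.68258083898658 [-0.70866828  0.32087496 -0.40208136]
```

View pics/side2.png

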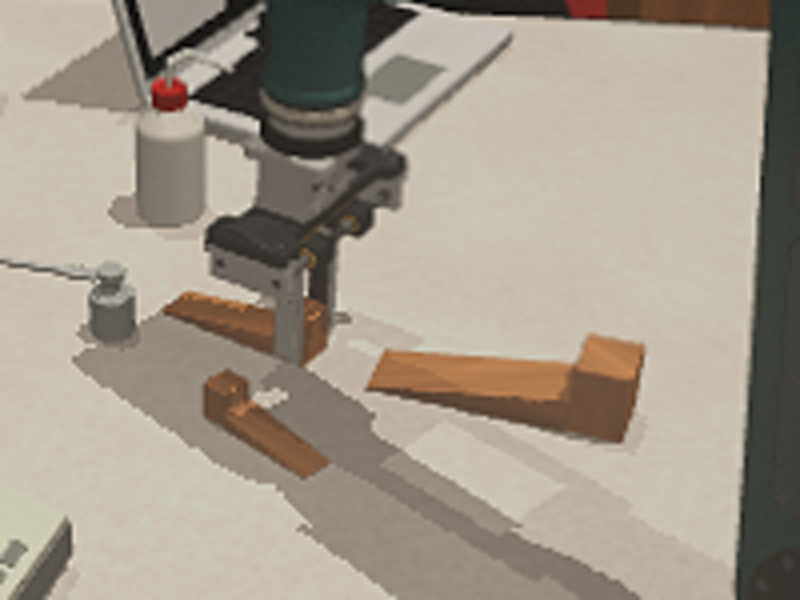

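Emit:
{"method": "apply_moves", "body": {"motion": [0,0,15,0,0,0,0,0,30,0,0,0,0,0,30,0,0,0,0,20,0,0,0,1,-1,35,0,0,0,2]}}

```text
time_s: 3.9
tcp_pos: [441.8, -217.0, 92.8]
tool_rot: [0.153, 0.691, -0.69, -0.153]
contact_force: [0.2, 0.5, -1.1]
grip_width: 33.8
```

Emit:
{"method": "apply_moves", "body": {"motion": [-1,40,0,0,0,2,-1,40,0,0,0,2,-1,40,0,0,0,2,-1,40,0,0,0,2,-1,40,0,0,0,2]}}

```text
time_s: 4.53
tcp_pos: [435.3, -15.7, 91.8]
tool_rot: [0.09, 0.701, -0.701, -0.092]
contact_force: [0.1, 0.0, -0.7]
grip_width: 33.7
```

Emit:
{"method": "apply_moves", "body": {"motion": [0,40,0,0,0,0.8,0,40,0,0,0,0,0,40,0,0,0,0,0,30,0,0,0,0,0,0,0,0,0,0]}}

```text
time_s: 5.15
tcp_pos: [435.2, 133.8, 91.9]
tool_rot: [-0.085, -0.702, 0.702, 0.087]
contact_force: [-1.0, -0.4, -1.5]
grip_width: 33.7
```

Emit:
{"method": "apply_moves", "body": {"motion": [0,0,0,0,0,0,0,0,0,0,0,0]}}

```text
time_s: 5.4
tcp_pos: [436.7, 131.0, 92.8]
tool_rot: [-0.087, -0.701, 0.702, 0.088]
contact_force: [0.2, 0.4, -0.5]
grip_width: 33.7
```

```bash
cat > st.py <<'E'
from h import *
from scipy.spatial.transform import Rotation as R
o=get_obs();M=R.from_quat(o['tool_rot']).as_matrix();print(o['time_s'],o['tcp_pos'].round(2),'y',M[:,1].round(4),'head',np.degrees(np.arctan2(M[0,2],-M[1,2])),o['grip_width'],o['contact_force'].round(2))
E
cat > sh.py <<'E'
import sys
exec(open('st.py').read())
t=sys.argv[1]
c=capture('side');cv2.imwrite(f'pics/s{t}.png',cv2.resize(c['pixels'][130:260,180:340],None,fx=5,fy=4.6 if 0 else 5,interpolation=cv2.INTER_CUBIC)[:600]);import pickle;pickle.dump(c,open(f's{t}.pkl','wb'))
c=capture('top');cv2.imwrite(f'pics/t{t}.png',cv2.resize(c['pixels'][120:240,220:380],None,fx=5,fy=5,interpolation=cv2.INTER_CUBIC));pickle.dump(c,open(f't{t}.pkl','wb'))
E
python3 sh.py 3
```

```text
5.4 [436.73 130.97  92.84] y [-7.e-04 -5.e-04 -1.e+00] head -14.246477106639537 33.681978677098314 [ 0.16  0.41 -0.55]
```

View pics/s3.png

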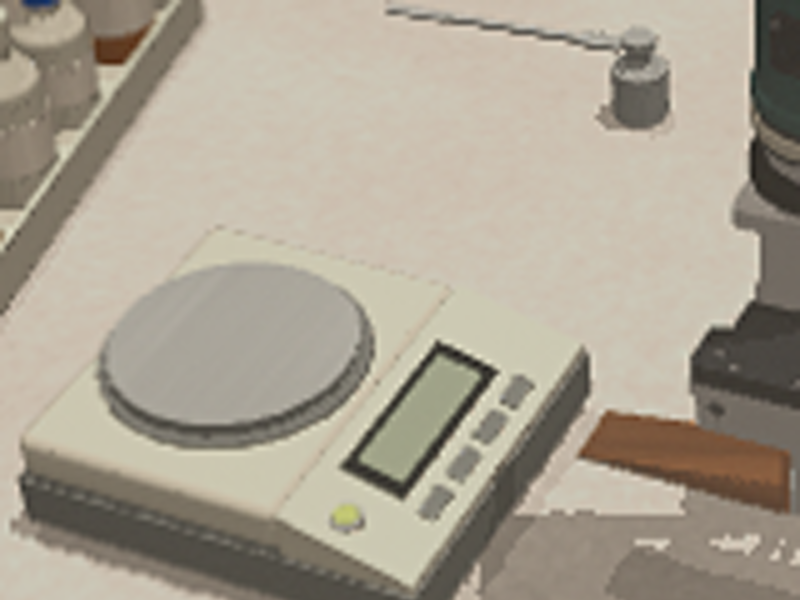

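View pics/t3.png

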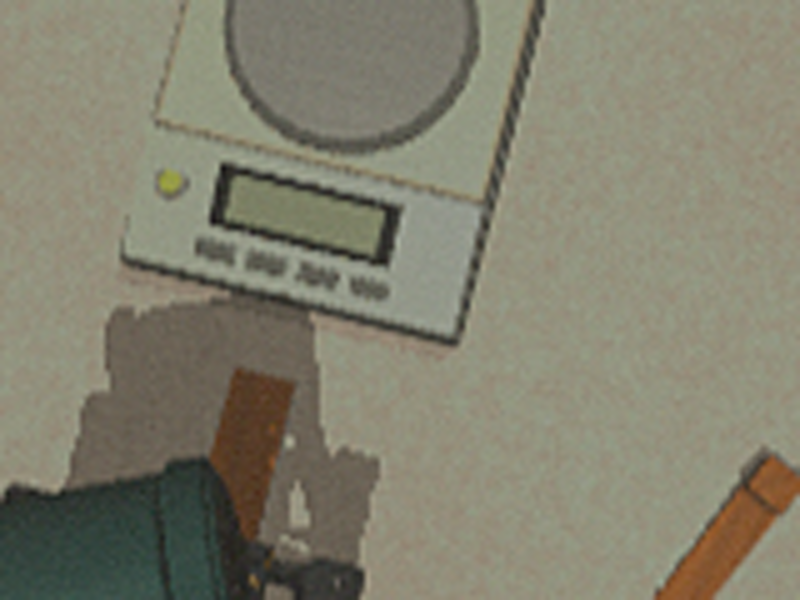

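Emit:
{"method": "apply_moves", "body": {"motion": [0,0,-25,0,0,0,0,0,-25,0,0,0,0,0,-15,0,0,0,0,0,-5,0,0,0,0,0,0,0,0,0]}}

```text
time_s: 6.12
tcp_pos: [437.4, 131.7, 23.4]
tool_rot: [0.088, 0.702, -0.702, -0.087]
contact_force: [0.1, 0.2, -0.0]
grip_width: 33.9
```

Emit:
{"method": "apply_moves", "body": {"motion": [0,0,-2,0,0,0,0,0,-1,0,0,0,0,0,0,0,0,0,0,0,0,0,0,0]}}

```text
time_s: 6.62
tcp_pos: [437.2, 131.8, 20.4]
tool_rot: [0.087, 0.702, -0.702, -0.087]
contact_force: [-0.8, -0.3, -0.1]
grip_width: 33.8
```

```bash
python3 sh.py 4
```

```text
6.625 [437.18 131.84  20.35] y [ 3.e-04 -0.e+00 -1.e+00] head -14.176774100544558 33.77005877405374 [-0.78 -0.33 -0.1 ]
```

View pics/s4.png

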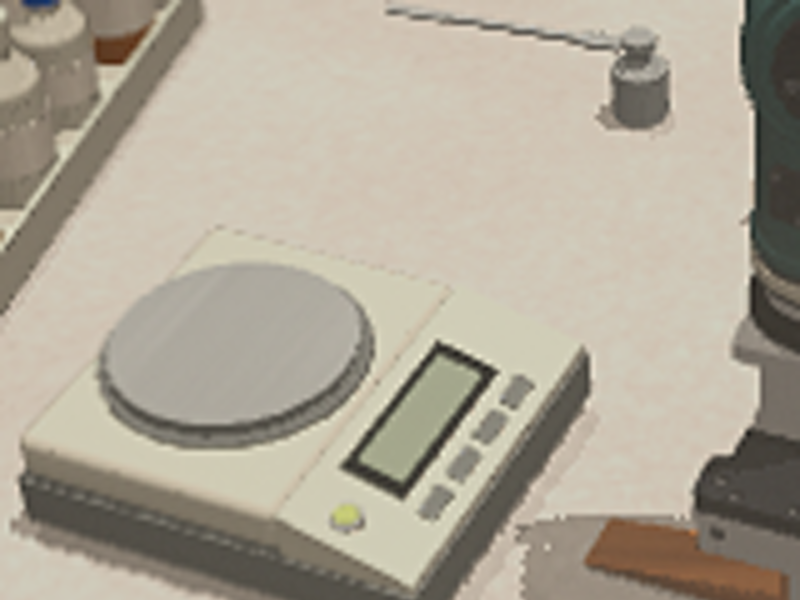

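View pics/t4.png

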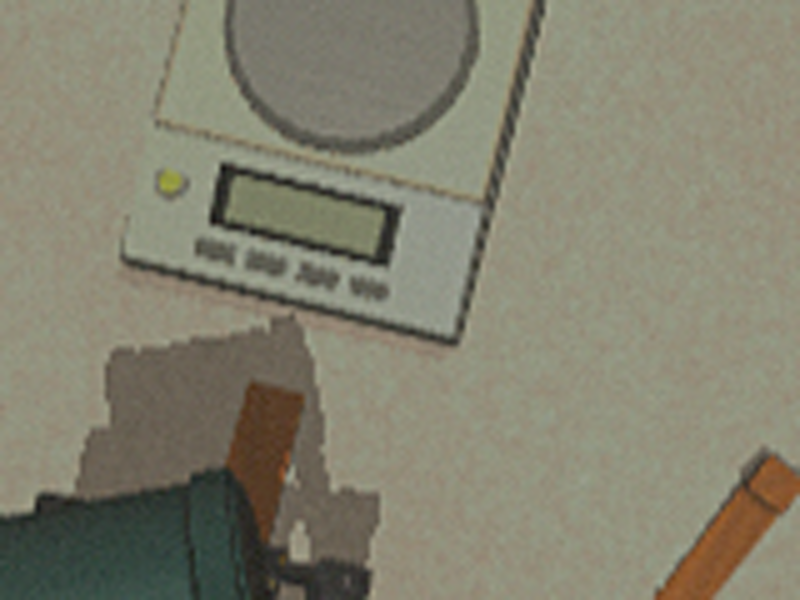

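Run:
```python
from h import *
import pickle
c=pickle.load(open('t4.pkl','rb'))
f=lambda u,v,z:pw(c,(u+.5)/5-.5+220,(v+.5)/5-.5+120,z=z)[:2]
t=(f(251,382,5)+f(304,396,5))/2
a,b=f(124,267,10),f(459,346,10)
print(t,a,b,(a+b)/2,np.linalg.norm(a-b))
a2,b2=f(124,258,40),f(461,339,40);print(a2,b2,(a2+b2)/2,np.linalg.norm(a2-b2))
d=(a-b)/np.linalg.norm(a-b);u=np.array([d[1],-d[0]]);print('head',np.degrees(np.arctan2(u[1],u[0])))
for F in((a+b)/2,(a2+b2)/2):print('gap',(F-t)@u,'lat',(t-F)@d)
```

```text
[554.69476407  99.64019558] [627.23715723 188.77515803] [578.01029499  -7.00342065] [602.62372611  90.88586869] 201.87257326940892
[627.51982022 183.38598645] [578.34993358  -8.59490295] [602.9348769   87.39554175] 198.17754576488085
head -14.113951341753525
gap 48.61686732153171 lat -3.1974761438751367
gap 49.769745590460055 lat 0.11161265498179333
```

Emit:
{"method": "apply_moves", "body": {"motion": [0,0,-1.5,0,0,0,0,0,0,0,0,0,0,0,0,0,0,0]}}

```text
time_s: 7.1
tcp_pos: [437.0, 131.8, 18.6]
tool_rot: [-0.087, -0.702, 0.702, 0.087]
contact_force: [-0.5, -0.0, -0.2]
grip_width: 33.8
```

Emit:
{"method": "apply_moves", "body": {"motion": [0,0,-0.8,0,0,0,0,0,0,0,0,0,0,0,0,0,0,0]}}

```text
time_s: 7.48
tcp_pos: [437.3, 131.8, 18.2]
tool_rot: [0.087, 0.702, -0.702, -0.087]
contact_force: [-0.1, 0.0, 2.2]
grip_width: 33.9
```

Emit:
{"method": "apply_moves", "body": {"motion": [14.5,-3.6,0,0,0,0,14.5,-3.7,0,0,0,0,14.5,-3.6,0,0,0,0,14.5,-3.7,0,0,0,0,0,0,0,0,0,0]}}

```text
time_s: 8.1
tcp_pos: [497.5, 116.6, 18.2]
tool_rot: [-0.089, -0.702, 0.702, 0.087]
contact_force: [0.5, -0.2, 2.6]
grip_width: 33.8
```

Emit:
{"method": "apply_moves", "body": {"motion": [9.7,-2.4,0,0,0,0,9.7,-2.4,0,0,0,0,0,0,0,0,0,0,0,0,0,0,0,0]}}

```text
time_s: 8.6
tcp_pos: [515.0, 112.3, 18.2]
tool_rot: [0.088, 0.702, -0.702, -0.087]
contact_force: [1.1, -0.6, 3.4]
grip_width: 34.0
```

```bash
python3 sh.py 5
```

```text
8.6 [515.03 112.34  18.18] y [ 1.6e-03 -2.0e-04 -1.0e+00] head -14.18023697744096 33.95957772766066 [ 1.1  -0.64  3.36]
```

View pics/s5.png

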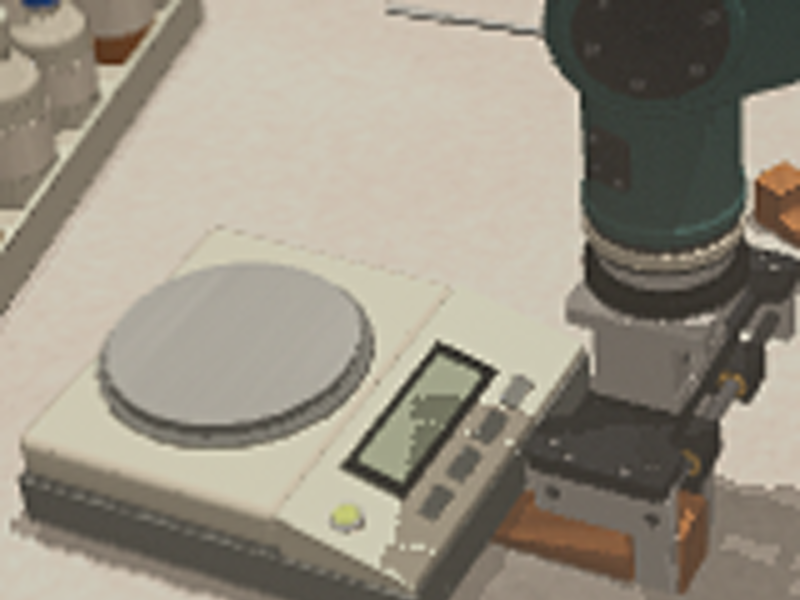

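View pics/t5.png

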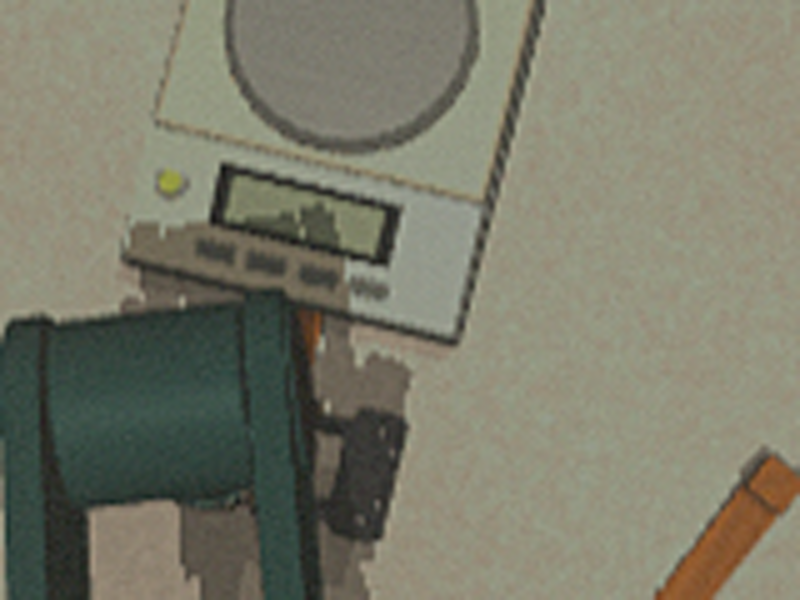

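Emit:
{"method": "apply_moves", "body": {"motion": [3.9,-1,0,0,0,0,3.9,-1,0,0,0,0,0,0,0,0,0,0,0,0,0,0,0,0]}}

```text
time_s: 9.2
tcp_pos: [521.8, 110.7, 18.2]
tool_rot: [0.087, 0.702, -0.702, -0.087]
contact_force: [0.3, -0.3, 4.7]
grip_width: 33.8
```

Emit:
{"method": "apply_moves", "body": {"motion": [2.9,-0.7,0,0,0,0,0,0,0,0,0,0]}}

```text
time_s: 9.45
tcp_pos: [524.5, 110.0, 18.2]
tool_rot: [0.087, 0.702, -0.702, -0.088]
contact_force: [-2.0, 0.2, 5.2]
grip_width: 33.9
```

Emit:
{"method": "apply_moves", "body": {"motion": [2.9,-0.7,0,0,0,0,0,0,0,0,0,0]}}

```text
time_s: 9.7
tcp_pos: [526.1, 109.6, 18.1]
tool_rot: [0.086, 0.702, -0.702, -0.089]
contact_force: [-5.1, 0.4, 8.7]
grip_width: 33.7
```

Emit:
{"method": "apply_moves", "body": {"motion": [2.9,-0.7,0,0,0,0,0,0,0,0,0,0]}}

```text
time_s: 9.95
tcp_pos: [527.3, 109.4, 18.0]
tool_rot: [0.084, 0.702, -0.702, -0.09]
contact_force: [-8.8, 1.3, 11.1]
grip_width: 33.7
```

Emit:
{"method": "apply_moves", "body": {"motion": [2.9,-0.7,0.5,0,0,0,0,0,0,0,0,0]}}

```text
time_s: 10.2
tcp_pos: [530.0, 108.7, 18.0]
tool_rot: [0.084, 0.702, -0.702, -0.09]
contact_force: [-7.8, 2.2, 8.9]
grip_width: 34.1
```

Emit:
{"method": "apply_moves", "body": {"motion": [2.9,-0.7,0,0,0,0,0,0,0,0,0,0]}}

```text
time_s: 10.45
tcp_pos: [532.7, 108.1, 18.0]
tool_rot: [0.084, 0.702, -0.701, -0.09]
contact_force: [-8.0, 2.0, 8.8]
grip_width: 33.9
```

```bash
python3 sh.py 6
```

```text
10.45 [532.74 108.11  17.96] y [-0.0089  0.0017 -1.    ] head -14.150744500865551 33.85546471948273 [-7.97  1.97  8.85]
```

View pics/s6.png

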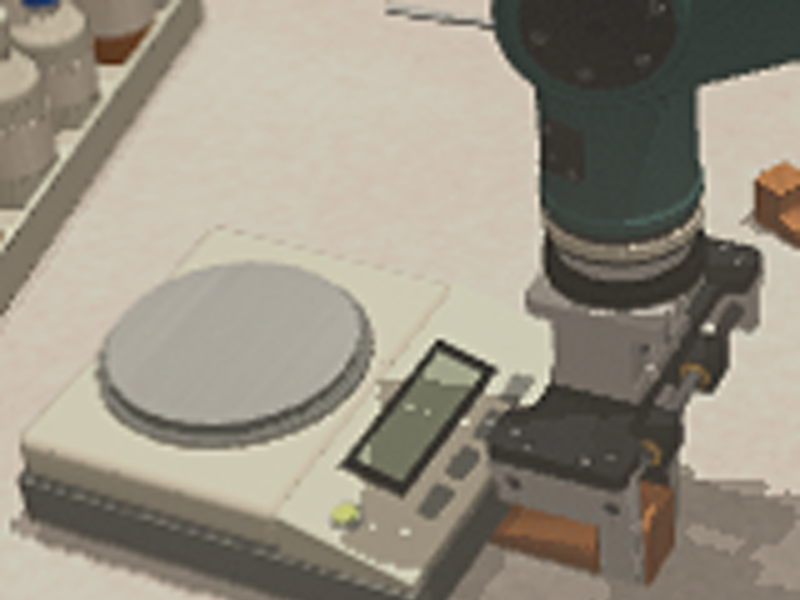

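Emit:
{"method": "apply_moves", "body": {"motion": [1.9,-0.5,0,0,0,0,1.9,-0.5,0,0,0,0,1.9,-0.5,0,0,0,0,0,0,0,0,0,0,0,0,0,0,0,0]}}

```text
time_s: 11.18
tcp_pos: [538.3, 106.7, 18.0]
tool_rot: [0.084, 0.702, -0.701, -0.09]
contact_force: [-8.0, 1.6, 9.6]
grip_width: 33.8
```

```bash
python3 sh.py 7
cat > lift.py <<'E'
import sys,pickle
from h import *
# subpixel shift of balance patches between reference & now, in side view
a=pickle.load(open('s5.pkl','rb'))['pixels'] if len(sys.argv)<3 else pickle.load(open(sys.argv[2],'rb'))['pixels']
b=pickle.load(open(sys.argv[1],'rb'))['pixels']
g=lambda p:cv2.GaussianBlur(cv2.cvtColor(p,cv2.COLOR_BGR2GRAY),(0,0),.8).astype(np.float32)
A,B=g(a),g(b)
for n,(x0,y0,x1,y1) in dict(rearL=(182,214,206,240),rearTop=(212,172,242,186),frontL=(246,228,264,256),lamp=(240,226,258,242),panfront=(204,206,246,222)).items():
    w=cv2.createHanningWindow((x1-x0,y1-y0),cv2.CV_32F)
    print(n,np.round(cv2.phaseCorrelate(A[y0:y1,x0:x1],B[y0:y1,x0:x1],w),2))
E
python3 lift.py s7.pkl s4.pkl; python3 lift.py s6.pkl s4.pkl
```

```text
11.175 [538.31 106.73  17.99] y [-0.009   0.0018 -1.    ] head -14.141325966843056 33.77845294942662 [-8.04  1.63  9.57]Traceback (most recent call last):
  File "lift.py", line 10, in <module>
    print(n,np.round(cv2.phaseCorrelate(A[y0:y1,x0:x1],B[y0:y1,x0:x1],w),2))
            ~~~~~~~~^^^^^^^^^^^^^^^^^^^^^^^^^^^^^^^^^^^^^^^^^^^^^^^^^^^^^^^
    return _wrapfunc(a, 'round', decimals=decimals, out=out)
    return _wrapit(obj, method, *args, **kwds)
    conv = _array_converter(obj)
ValueError: setting an array element with a sequence. The requested array has an inhomogeneous shape after 1 dimensions. The detected shape was (2,) + inhomogeneous part.
Traceback (most recent call last):
  File "lift.py", line 10, in <module>
    print(n,np.round(cv2.phaseCorrelate(A[y0:y1,x0:x1],B[y0:y1,x0:x1],w),2))
            ~~~~~~~~^^^^^^^^^^^^^^^^^^^^^^^^^^^^^^^^^^^^^^^^^^^^^^^^^^^^^^^
ValueError: setting an array element with a sequence. The requested array has an inhomogeneous shape after 1 dimensions. The detected shape was (2,) + inhomogeneous part.
```

View pics/s7.png

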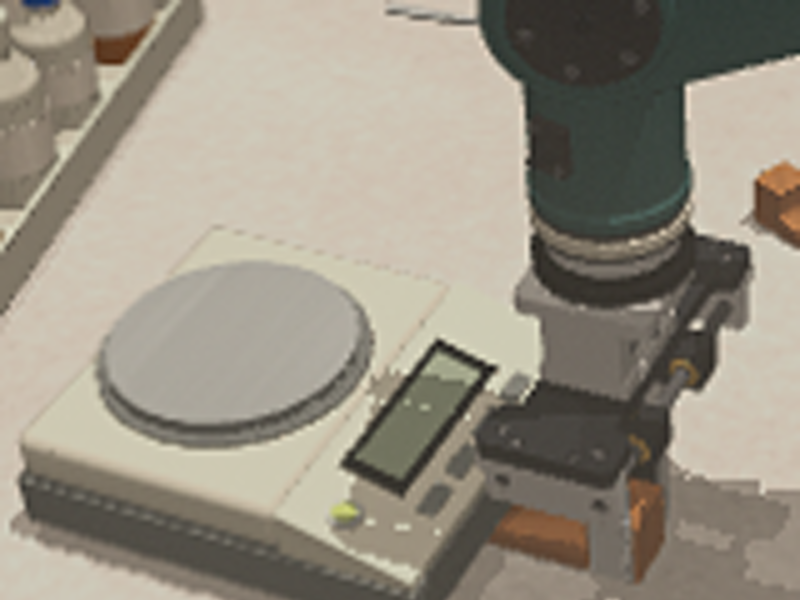

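```bash
sed -i 's/print(n,np.round(\(.*\),2))$/r=\1; print(n,np.round(r[0],2),round(r[1],2))/' lift.py; for k in 5 6 7; do echo == $k; python3 lift.py s$k.pkl s4.pkl; done
cat > tl.py <<'E'
import sys,pickle
from h import *
# depth based tilt
T=lambda n:pickle.load(open(n,'rb'))
for n in sys.argv[1:]:
    c=T(n);K=c['depth']
    def z(x0,y0,x1,y1):return np.median([pw(c,u,v)[2] for u in range(x0,x1) for v in range(y0,y1) if K[v,u]>0])
    print(n,'front-left housing',z(249,152,256,158).round(2),'pan',z(280,115,300,135).round(2),'right',z(306,160,314,170).round(2))
E
python3 tl.py top0.pkl t4.pkl t6.pkl t7.pkl
```

```text
== 5
rearL [0.08 0.52] 1.01
rearTop [-0.03  0.51] 0.99
frontL [-0.23  0.38] 0.79
lamp [ 0.08 -0.1 ] 1.01
panfront [ 0.58 -0.01] 0.98
== 6
rearL [-0.12  0.63] 1.05
rearTop [-0.06  0.38] 0.96
frontL [-0.15  0.02] 1.03
lamp [-0.29 -0.44] 1.14
panfront [ 0.35 -0.1 ] 0.93
== 7
rearL [-0.07  0.56] 1.03
rearTop [0.15 0.34] 1.0
frontL [-0.66 -0.35] 0.8
lamp [-0.08 -0.26] 1.11
panfront [ 0.18 -0.19] 0.92
top0.pkl front-left housing 60.08 pan 77.14 right 61.4
t4.pkl front-left housing 60.31 pan 76.85 right 61.45
t6.pkl front-left housing 61.32 pan 77.21 right 62.24
t7.pkl front-left housing 61.61 pan 77.61 right 62.55
```

Emit:
{"method": "apply_moves", "body": {"motion": [1.9,-0.5,0,0,0,0,1.9,-0.5,0,0,0,0,1.9,-0.5,0,0,0,0,1.9,-0.5,0,0,0,0,0,0,0,0,0,0]}}

```text
time_s: 11.9
tcp_pos: [545.9, 104.8, 18.0]
tool_rot: [0.084, 0.702, -0.701, -0.09]
contact_force: [-8.3, 2.6, 9.2]
grip_width: 33.8
```

Emit:
{"method": "apply_moves", "body": {"motion": [0,0,0,0,0,0,0,0,0,0,0,0]}}

```text
time_s: 12.15
tcp_pos: [545.9, 104.8, 18.0]
tool_rot: [0.084, 0.702, -0.701, -0.09]
contact_force: [-8.6, 2.5, 9.2]
grip_width: 33.9
```

```bash
python3 sh.py 8;python3 lift.py s8.pkl s5.pkl;  python3 tl.py  t4.pkl t7.pkl t8.pkl
python3 - <<'E'
import pickle,numpy as np
from h import *
# plane tilt + pan centre from depth
for n in('t4','t7','t8'):
    c=pickle.load(open(n+'.pkl','rb'));P=np.array([pw(c,u,v) for u in range(272,310) for v in range(105,145) if (u-290.5)**2+(v-125)**2<18**2 and c['depth'][v,u]>0])
    s=np.linalg.lstsq(np.c_[P[:,:2]-P[:,:2].mean(0),np.ones(len(P))],P[:,2],rcond=None)[0]
    print(n,'pan tilt along u (rad)',-(s[:2]@[.9695,-.244]).round(4),'lat',(s[:2]@[.244,.9695]).round(4),'z',s[2].round(2))
E
```

```text
12.15 [545.87 104.78  17.96] y [-0.0092  0.0019 -1.    ] head -14.14044212640559 33.92750713929954 [-8.6   2.54  9.24]
rearL [-0.05  0.43] 1.07
rearTop [0.11 0.43] 1.04
frontL [ 0.26 -0.93] 0.8
lamp [-0.23 -0.36] 1.18
panfront [ 0.46 -0.23] 0.95
t4.pkl front-left housing 60.31 pan 76.85 right 61.45
t7.pkl front-left housing 61.61 pan 77.61 right 62.55
t8.pkl front-left housing 62.16 pan 77.85 right 64.02
t4 pan tilt along u (rad) -0.0012 lat 0.0008 z 76.99
t7 pan tilt along u (rad) 0.0123 lat 0.0006 z 77.54
t8 pan tilt along u (rad) 0.0209 lat 0.0003 z 77.93
```

View pics/s8.png

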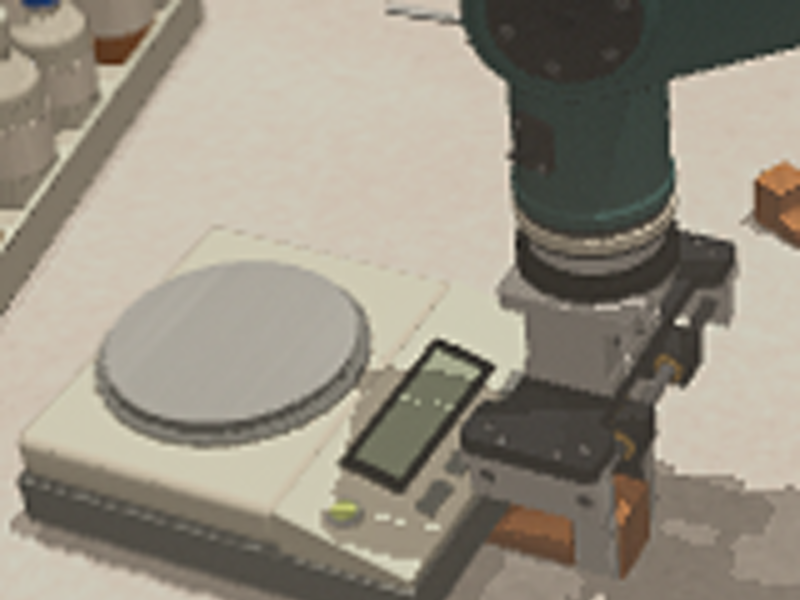

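View pics/t8.png

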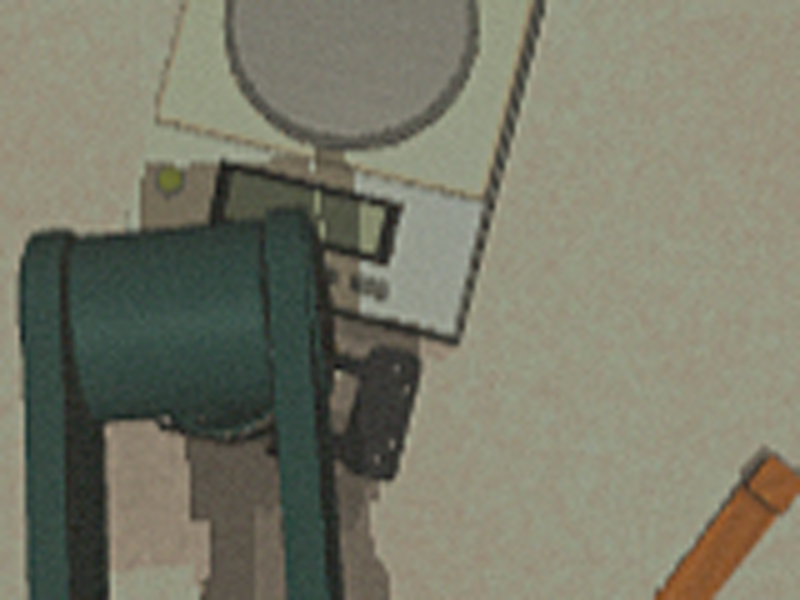

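Run:
```python
from h import *
import pickle
from scipy.optimize import least_squares
u=np.array([.9695,-.244])
for nm,refs in(('top',['top0','t3','t4']),('side',['side0','s3','s4'])):
    ref=[pickle.load(open(r+'.pkl','rb')) for r in refs]
    cur=[capture(nm) for _ in range(12)]
    m=lambda L:np.mean(np.where(np.stack([c['depth'] for c in L])>0,np.stack([c['depth'] for c in L]),np.nan),0)
    A,B=m(ref),m(cur);c=ref[0]
    F=np.array([602,90.]);X=[]
    for v in range(400):
        for x in range(180,345):
            if np.isnan(A[v,x]) or np.isnan(B[v,x]):continue
            p=pw(c,x,v,d=A[v,x]);q=pw(c,x,v,d=B[v,x])
            r=p[:2]-F;a=r@u;l=r@[.244,.9695]
            if 5<a<225 and abs(l)<92 and 42<p[2]<85 and abs(q[2]-p[2])<8: X.append((a,l,p[2],q[2]-p[2]))
    X=np.array(X);xf=X[:,0]-205  # from rear feet
    for a0,a1 in((5,60),(60,90),(90,160),(160,195),(195,225)):
        k=(X[:,0]>=a0)&(X[:,0]<a1)
        if k.any():print(nm,a0,a1,k.sum(),'med dz',np.median(X[k,3]).round(2),'mean',X[k,3].mean().round(2))
    r=least_squares(lambda t:t[0]+t[1]*xf+t[2]*X[:,1]-X[:,3],[0,0,0],loss='soft_l1',f_scale=.5).x
    print(nm,'offset at rear feet',r[0].round(2),'front foot lift',(-r[1]*180).round(2),'lat slope*156',(r[2]*156).round(2))
pickle.dump(0,open('/tmp/x','wb'))
print(get_obs()['tcp_pos'],get_obs()['contact_force'])
```

```text
top 5 60 826 med dz 2.23 mean 2.24
top 60 90 673 med dz 1.74 mean 1.85
top 90 160 1541 med dz 1.34 mean 1.25
top 160 195 745 med dz 0.44 mean 0.49
top 195 225 588 med dz 0.17 mean 0.26
top offset at rear feet 0.23 front foot lift 2.22 lat slope*156 0.02
side 5 60 954 med dz 1.94 mean 1.95
side 60 90 591 med dz 1.72 mean 1.68
side 90 160 1258 med dz 1.25 mean 1.1
side 160 195 553 med dz 0.43 mean 0.51
side 195 225 368 med dz 0.32 mean 0.33
side offset at rear feet 0.34 front foot lift 1.82 lat slope*156 -0.11
[545.89992117 104.78220422  17.98619252] [-8.82251743  2.59074582  9.07027507]
```

Emit:
{"method": "apply_moves", "body": {"motion": [1.5,-0.4,0,0,0,0,1.9,-0.5,0,0,0,0,0,0,0,0,0,0,0,0,0,0,0,0,0,0,0,0,0,0]}}

```text
time_s: 14.08
tcp_pos: [549.3, 103.9, 18.0]
tool_rot: [0.084, 0.702, -0.701, -0.09]
contact_force: [-9.1, 1.4, 9.2]
grip_width: 33.9
```

Run:
```python
from h import *
import pickle
from scipy.spatial.transform import Rotation as R
u=np.array([.9695,-.244])
for nm,refs in(('top',['top0','t3','t4']),('side',['side0','s3','s4'])):
    ref=[pickle.load(open(r+'.pkl','rb')) for r in refs]
    cur=[capture(nm) for _ in range(12)]
    m=lambda L:np.mean(np.where(np.stack([c['depth'] for c in L])>0,np.stack([c['depth'] for c in L]),np.nan),0)
    A,B=m(ref),m(cur);c=ref[0];F=np.array([602,90.]);X=[]
    for v in range(400):
        for x in range(180,345):
            if np.isnan(A[v,x]) or np.isnan(B[v,x]):continue
            p=pw(c,x,v,d=A[v,x]);q=pw(c,x,v,d=B[v,x]);r=p[:2]-F;a=r@u;l=r@[.244,.9695]
            if 5<a<225 and abs(l)<92 and 42<p[2]<85 and abs(q[2]-p[2])<8: X.append((a,l,q[2]-p[2]))
    X=np.array(X)
    for a0,a1 in((5,45),(45,90),(90,160),(195,225)):
        k=(X[:,0]>=a0)&(X[:,0]<a1);print(nm,a0,a1,k.sum(),np.median(X[k,2]).round(2))
    cv2.imwrite(f'pics/{nm}9.png',cv2.resize(cur[0]['pixels'][120:320,160:400],None,fx=3,fy=3))
o=get_obs();print(o['time_s'],o['tcp_pos'],o['contact_force'],R.from_quat(o['tool_rot']).as_matrix()[:,1].round(4),o['grip_width'])
```

```text
top 5 45 447 2.88
top 45 90 977 2.28
top 90 160 1548 1.53
top 195 225 585 0.09
side 5 45 597 2.34
side 45 90 892 2.03
side 90 160 1265 1.48
side 195 225 366 0.27
15.275 [549.24750558 103.88349106  17.94686024] [-8.48867159  2.12760083  9.3922414 ] [-0.0092  0.0019 -1.    ] 34.02395925900848
```

View pics/side9.png

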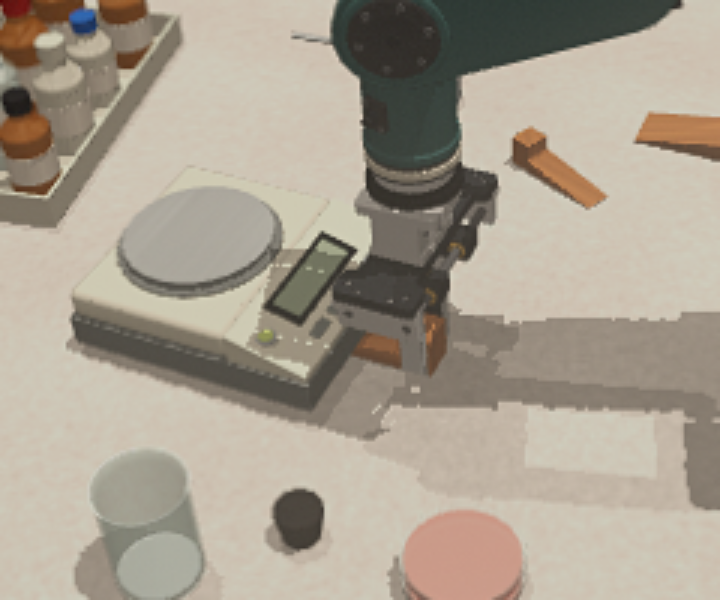

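```bash
python3 -c "
from rig import *
print(finish_job())"
```

```text
the job is handed in; nothing more can be done
None
```

I gripped the middle-sized wedge by its block and pushed it flat and square under the middle of the balance's front edge. I handed the job in with the gripper still holding it; the hand-in gives no verdict.

**Lift:** the front edge is up 2.9 mm by the top camera's depth and 2.3 mm by the side camera's. Working from how far the wedge went in after it met the edge gives about 3.1 mm at the front feet. These don't fully agree, but all are well inside 1.5 to 6 mm. The two sides came up level to about 0.1 mm, checked 3.5 mm of push before the end.

**Balance:** the back of the housing rose only 0.1 to 0.3 mm, so the rear feet are still down. I saw no slide in the pictures, with rear points shifting less than about half a pixel (under 1.5 mm).

**Wedge:** the thin end is about 66 mm under the edge, 1 to 3 mm off its middle when measured before the push. The tool leans 0.009 rad. The push held steady at about 9 N with a 40 N grip.

**Contact:** the arm and gripper were clear of the balance in the last picture. I touched nothing else on the bench.

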